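# Clamp a spring plunger in a cam vice and hold it drawn to the mark

## Robot

A 6-joint arm with a two-finger parallel gripper is mounted at the origin on a cart in front of the work surface, level with it; the furniture and walls round the work are solid. World frame = base frame: x ahead of the robot, y to its left, z up, the work surface at z = 0. Lengths are in mm, angles in degrees, forces in N, time in s.
With the tool pointing down it reaches from about 300 to 850 mm from the base axis. Payload 4.2 kg.
Tool frame: the origin (TCP) lies midway between the tips of the shut fingers; the grasp point (between the pads) lies env.hold_point_z behind it (env.hold_point_z is the distance from the TCP to the grasp point, in mm); z points along the fingers, y is the line along which they close (so a half turn about z gives the same grasp; the last joint's range is limited). The gripper opens to 91 mm and grips with 3 to 60 N. Pads are 32 mm wide; open, the fingers measure 118 mm over their backs; the gripper's body (76 mm by 178 mm) begins 60 mm behind the grasp point.
Start: joints at [-69.958, 18.312, 89.639, -0, 72.044, -1.146], TCP at [207.827, -536.148, 177.176] pointing down, gripper open.
Joint ranges: [-177.97, 177.97], [-48.28, 115.42], [12.27, 149.76], [-77.06, 257.06], [2.81, 150.46], [-146.56, 146.56]. Speed limits (degrees/s): [147.25, 147.25, 180, 180, 180, 180].

## Interface

Orientations are given as [roll, pitch, yaw] about the fixed x, y, z axes, in that order (R = Rz(yaw) Ry(pitch) Rx(roll)).
In Python, from workcell import env, viewer, spotter gives the robot as it stands.
- The arm moves only by the tool apply_moves, never from a script. Its arguments are lists of equal length, an entry for each row: "delta_pos": the shift along the world's x, y, z normalised to -1 to 1, where 1 is 120 mm, a list of three; "rot": the turn, a rotation vector about the world's x, y, z normalised to -1 to 1, where 1 is 1.5 rad, a list of three; "hand": the opening, from 0 (shut) to 1 (fully open). A call has 1 to 10 rows; each row is the pose to reach, as a shift and turn from the pose commanded when the call began; what a row does not reach only later rows make up. A row lasts 1/12 s, in which the tool goes at most 41.7 mm and 7.16 degrees, less where a joint would pass 70% of its speed; a pose out of reach is approached as far as the arm can. A call with a number of a shift or a turn outside -1 to 1 is refused whole. A call with a gripper value outside its range is refused whole. The fingers move at their own pace and stop on an object; "newtons" is the grip in N (left out, the last holds). Time passes only in rows, so rows that repeat a pose let the fingers close. It gives the time, the measured TCP pose, the force, the opening and the grip force at its end, in the units of the state.
- env.state(): the state, without advancing time (a new reading comes with each control period).
- viewer.grab_frame(name): name is "scene" or "top"; returns a dict with "pixels" (400x640x3 uint8, red, green, blue), "camera_matrix" (3x3 intrinsics, pixels), "R" (3x3) and "t" (3): a world point X has camera coordinates R X + t. Camera axes: x right, y down, z forward; pixel columns grow to the right and rows downward; lengths in mm; the calibration is good to about 2 mm. A picture is of the moment at which its call begins. There is no depth.
- env.job_done(): hands the job in; it is judged then, once.
Trained networks look in a picture, given as the dict that the camera call returned (one of the last four; its "shot" number tells which), for a name from the list of things; names that differ only in an ending like _2 or _b are one class to them, and where a whole thing is asked for, a point or a joint stands for the part that bears it (a point fixed in the world has none). Each returns a list of dicts, best first, with "score" (0 to 1); they miss things now and then, are a little off and sometimes report something else, mostly with a low value. They report only what shows in the picture. A call takes as long as a camera call.
- spotter.trace(picture, query): "mask" (400x640 bool, what is visible of it) and "box" ([centre column, centre row, width, height] in pixels, round what is visible of it).
- spotter.landmark_of(picture, query): "position" ([column, row] in pixels: a listed point, or the origin of a listed thing).
The state is a dict: "time_s": time; "qpos": joint angles; "qvel": joint speeds; "effort": joint torques, N m; "ee_pos": TCP position; "ee_rot": TCP orientation; "force": force on the tool from outside, world axes, zero at the start; "torque": the same for the moment, N m; "gripper_width": finger opening in mm; "gripper_force": force on a finger pad.
Only numpy, scipy, OpenCV 4.12 (cv2) and the standard library are available. Lean on these libraries where they do the work, as an engineer would, in place of code of your own. Each camera call takes 0.05 s, during which the arm holds its last target. There are 200 camera calls.

## Task

Clamp the loose spring-plunger cartridge in the small cam vice (the one with the graduated rail) by swinging the vice's lever counter-clockwise (seen from above) until the jaw grips it firmly, and let go of the lever. Then pull the plunger's upright tab straight out against its spring until the pointer on the tab stands level with the nose of the index block on the rail, and finish while still holding it there; the program ends holding the tab. Leave the jar, bottle, loupe and gauge beside the work where they are.

Things in the scene. Friction and masses are not known exactly. Their poses are not given: they have to be found in the camera images.
- vice: Cam vice on a plate 150 x 215 x 12 mm (x -97 to +53, y -152 to +62 mm), fixed to the bench; origin on the bench between the jaws, z up. The plunger is pulled along its -y; the lever is on its -x side (nearest the robot at yaw 0). Fixed jaw: face at x = +21 mm, looking to -x, top at z = 50 mm. Bed under the cartridge at z = 20 mm. Graduated rail along y at x = -36 mm, top at z = 20 mm.
- jaw: Moving jaw of the vice, steel, 20 x 56 x 30 mm; origin at the middle of the lower edge of its gripping face, axes as the vice's. The lever pushes it towards the vice's +x, 4.5 mm per radian of lever; it slides up to 13 mm. The gap between the jaws is 42 mm when fully open, the cartridge is 32 mm wide.
- lever (a joint): Turn of the cam lever about its upright axis, rad: 0 = open, lever along the vice's +y; grows counter-clockwise seen from above, to 2.9. Starts between 0 and 0.5. It resists with about 3 N at the knob and stays where it is left; at about 2.2 rad the jaw pinches the cartridge and the resistance rises steeply. 8 to 15 N at the knob clamps firmly.
- lever_knob (a point): Centre of the upright round black knob at the end of the lever: 18 mm across, 42 mm tall (z 67 to 109 mm), 70 mm from the pivot; it spins freely on its own upright axis. Below it is the flat steel lever (top at z = 66 mm).
- lever_pivot (a point): Point on the lever's upright axis, at the height of the knob's centre; fixed to the vice.
- cartridge: Loose aluminium block 32 x 60 x 36 mm (x, y, z), about 0.4 kg, with a spring plunger that comes out of its -y end; origin at the centre of its underside, axes nearly as the vice's. It lies between the open jaws and slides along if the plunger is pulled before the vice is tight.
- plunger (a joint): How far the plunger is drawn out of the cartridge in m: 0 = home, up to 0.05, along the cartridge's -y. The spring pulls it back with 3 N at 0 and 200 N/m more (about 9 N at 30 mm).
- pull_tab (a point): Middle of the gripping part of the plunger's upright black tab: 26 mm wide (cartridge x), 12 mm thick (along the pull), z 28 to 88 mm above the bench; this point at about z = 68 mm. The 10 mm rod (its top at z = 43 mm) joins the tab to the block; 49 mm of rod is free between them when the plunger is home.
- pointer_tip (a point): Tip of the small black pointer that sticks out from the foot of the tab towards the vice's -x; in line with the middle of the tab's thickness, 37 mm below and 21 mm beside point pull_tab.
- index_tip (a point): Tip of the nose of the small dark index block (18 x 10 x 14 mm, with a round thumbscrew on top, up to z = 42 mm) fixed on the rail: the mark. Axes as the vice's. The pointer, drawn along the vice's -y, must stand level with it (same y in the vice's frame). It lies 12 to 35 mm from the pointer's home place.
- nut_jar: White jar, 44 mm across, 61 mm tall, bystander; origin at the centre of its underside.
- loupe: Black loupe, 37 mm across, 38 mm tall, bystander; origin at the centre of its underside.
- threadlock_bottle: Small red bottle with a blue cap, 29 mm across, 96 mm tall, bystander; origin at the centre of its underside.
- plug_gauge_0: Steel thread gauge lying on the bench, 12 x 89 x 12 mm, bystander; origin under its middle.

How it is judged:
By the outcome, as a careful person would: the job done as asked, in the order asked, and still so for the second after the job is handed in, while the arm keeps its last pose, push and grip.
It also fails if it takes over 64 s, if anything falls off the work surface, if the arm or the gripper's body presses on something with over 40 N, if the wrist force passes 120 N, or if a joint passes its speed limit or range.

## Working session

There is one attempt and no reset: what is moved stays moved. The work goes in short steps, Python scripts to look and compute and a tool call to move; the robot and the scene stay as the last step left them, time stands still between calls to the robot, and variables do not carry over. Pictures are saved under pics/ and viewed, at most 10 in all, crops included, and the job is handed in when it is done.

Besides the shell and the picture viewer there is one more tool, called after "Request:" as name(argument=value, ...) on one line, values as JSON. apply_moves: Moves the arm, as the interface text tells. Its arguments: {"type":"object","properties":{"delta_pos":{"type":"array"},"rot":{"type":"array"},"hand":{"type":"array"},"newtons":{"type":"number"}},"required":["delta_pos","rot","hand"]}

```bash
mkdir -p pics; ls
cat > h.py <<'E'
import numpy as np, cv2
from workcell import env, viewer, spotter
def ray(f,px):
    K=np.array(f["camera_matrix"]);R=np.array(f["R"]);t=np.array(f["t"]).ravel()
    d=R.T@np.linalg.inv(K)@np.array([px[0],px[1],1.]);return -R.T@t,d/np.linalg.norm(d)
def tri(a,b):  # two (frame,px)
    A=np.zeros((3,3));v=np.zeros(3);rs=[ray(*a),ray(*b)]
    for c,d in rs:
        P=np.eye(3)-np.outer(d,d);A+=P;v+=P@c
    X=np.linalg.solve(A,v)
    return X,max(np.linalg.norm((np.eye(3)-np.outer(d,d))@(X-c)) for c,d in rs)
def atz(f,px,z):
    c,d=ray(f,px);return c+d*(z-c[2])/d[2]
def proj(f,X):
    p=np.array(f["camera_matrix"])@(np.array(f["R"])@np.array(X,float)+np.array(f["t"]).ravel());return p[:2]/p[2]
def save(f,n,crop=None,s=1):
    im=f["pixels"][:,:,::-1]
    if crop: im=im[crop[1]:crop[3],crop[0]:crop[2]]
    cv2.imwrite(n,cv2.resize(im,None,fx=s,fy=s,interpolation=cv2.INTER_CUBIC))
def find(fs,names):
    out={}
    for n in names:
        ps=[(f,r[0]) for f in fs for r in [spotter.landmark_of(f,n)] if r]
        s=" ".join(f"{np.round(p['position'],1)} {p['score']:.2f}" for _,p in ps)
        if len(ps)==2:
            X,e=tri(*[(f,p["position"]) for f,p in ps]);out[n]=X;print(n,np.round(X,1),"err",round(e,1),s)
        else: print(n,"only",len(ps),s)
    return out
E
python3 - <<'E'
from h import *
print(env.state(),env.hold_point_z)
fs=[viewer.grab_frame(n) for n in("scene","top")]
for f,n in zip(fs,("scene","top")): save(f,f"pics/{n}0.png"); print(ray(f,(320,200)))
find(fs,["vice","jaw","lever_knob","lever_pivot","cartridge","pull_tab","pointer_tip","index_tip","nut_jar","loupe","threadlock_bottle","plug_gauge_0"])
E
```

```text
pics
{'time_s': 0.0, 'qpos': array([-6.99575123e+01,  1.83523520e+01,  8.97055356e+01, -7.81315590e-04,
        7.20439696e+01, -1.14522337e+00]), 'qvel': array([ 0.01102397, -0.0134096 ,  0.00259664, -0.0173431 , -0.00629197,
       -0.03090587]), 'effort': array([ 1.31067907e-03, -4.12454760e+01, -2.31971633e+01,  7.29141897e-02,
        4.56155010e-02, -1.34737538e-04]), 'ee_pos': array([ 207.62838327, -535.59946896,  176.31911245]), 'ee_rot': array([-1.79898148e+02, -1.29309401e-03,  2.11879514e+01]), 'force': array([-0.05555998,  0.85246258,  0.16344959]), 'torque': array([ 0.02978643, -0.0533725 ,  0.01307347]), 'gripper_force': 0.0, 'gripper_width': 91.25475191281377} 18.8
(array([  8.33639046, 882.40654085, 623.78978217]), array([ 0.48226809, -0.74989371, -0.45285419]))
(array([431.94290749,   4.4966414 , 922.07208005]), array([ 0.17281206,  0.01076699, -0.98489597]))
vice [577.4  53.5  -1.3] err 0.9 [307.7 243. ] 0.87 [304.2 206.6] 0.95
jaw [556.3  60.4  23.9] err 2.8 [312.5 237.5] 0.49 [300.9 214.4] 0.74
lever_knob [532.7 142.7  97.3] err 3.5 [302.8 228.6] 0.57 [259.6 217.2] 0.63
lever_pivot [513.9  77.8  93.3] err 1.2 [325.4 219.4] 0.79 [289.7 227.5] 0.67
cartridge [576.   54.8  29.1] err 0.2 [308.  232.5] 0.91 [302.8 204.8] 0.73
pull_tab [576.6 -31.6  71.7] err 2.3 [327.7 202. ] 0.67 [339.5 201.5] 0.61
pointer_tip [553.2 -32.6  30.9] err 1.8 [334.5 218.6] 0.82 [339.8 215.7] 0.65
index_tip [540.3 -57.   32.5] err 0.2 [344.8 215.3] 0.38 [349.7 220.5] 0.42
nut_jar [ 471.8 -277.7   14.3] err 3.3 [404.6 194.2] 0.79 [442.1 253.2] 0.92
loupe [ 546.9 -299.7   -7.2] err 1.2 [384.7 192.1] 0.76 [446.5 221.4] 0.53
threadlock_bottle [693.3 219.2  -1.3] err 1.1 [224.  262.4] 0.56 [239.4 159.6] 0.57
plug_gauge_0 [629.7 311.2  -7.4] err 0.4 [217.9 295.8] 0.47 [201.1 183.6] 0.68
```

View pics/top0.png

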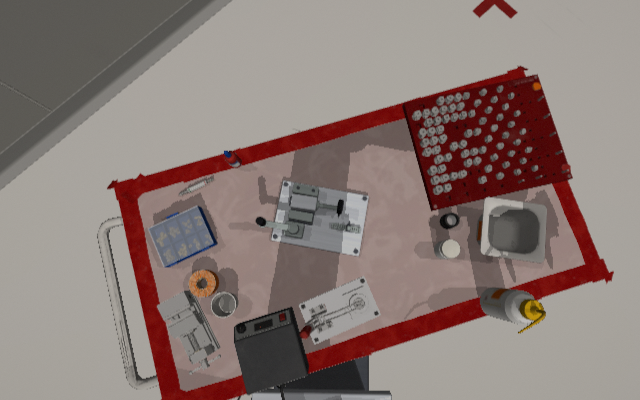

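View pics/scene0.png

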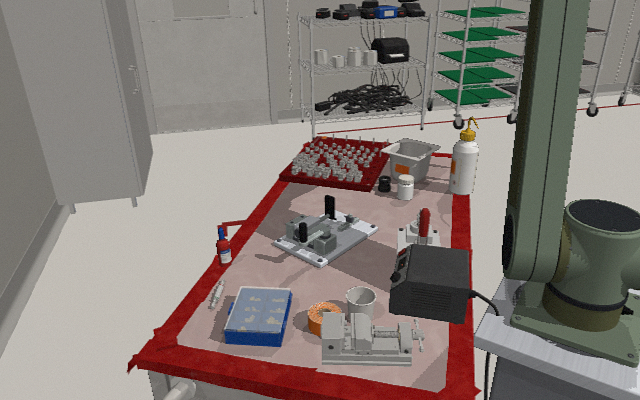

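The pictures show the vice with plate corners in the top view at about (285,178), (367,193), (355,255) and (273,240). The knob is near (260,221), the tab near (340,206) and the index block near (350,227). I'll fit the vice pose next.

Run:
```python
from h import *
f=viewer.grab_frame("top"); g=viewer.grab_frame("scene")
r=spotter.trace(f,"vice"); print(r[0]["score"],r[0]["box"])
m=r[0]["mask"].astype(np.uint8)
c=max(cv2.findContours(m,0,2)[0],key=cv2.contourArea)
print(cv2.boxPoints(cv2.minAreaRect(c)))
for p in [(285,178),(367,193),(355,255),(273,240)]: print(p,atz(f,p,12).round(1))
for p in [(238,322),(293,308),(307,375),(238,390)]: print("box",atz(f,p,100).round(0))
for p in [(300,298),(370,278),(380,312),(312,342),(304,332)]: print("fix",atz(f,p,20).round(0))
for n in("lever_knob","pull_tab","index_tip","lever"):
  for a in(f,g):
    q=spotter.landmark_of(a,n) if n!="lever" else []
    print(n,[(np.round(x["position"],1),round(x["score"],2)) for x in q[:3]])
save(f,"pics/t1.png",(250,165,380,265),6); save(g,"pics/s1.png",(260,180,390,275),6)
```

```text
0.83 [311.6, 220.1, 114.0, 76.5]
[[252.7511  237.60733]
 [263.35577 176.87164]
 [369.1927  195.3511 ]
 [358.588   256.0868 ]]
(285, 178) [644.5 101.4  12. ]
(367, 193) [ 611.5 -100.    12. ]
(355, 255) [460.6 -71.7  12. ]
(273, 240) [492.4 124.4  12. ]
box [315. 178. 100.]
box [345.  65. 100.]
box [213.  32. 100.]
box [182. 171. 100.]
fix [359.  55.  20.]
fix [ 408. -107.   20.]
fix [ 331. -130.   20.]
fix [263.  25.  20.]
fix [284.  44.  20.]
lever_knob [(array([258.2, 221.7]), 0.4)]
lever_knob [(array([333.2, 217.3]), 0.68), (array([301.4, 230.7]), 0.6)]
pull_tab [(array([340.8, 204.5]), 0.59)]
pull_tab [(array([331.3, 201.5]), 0.81), (array([308.2, 232.9]), 0.57)]
index_tip []
index_tip [(array([343.5, 217.3]), 0.43), (array([302.2, 231.7]), 0.37)]
lever []
lever []
```

View pics/t1.png

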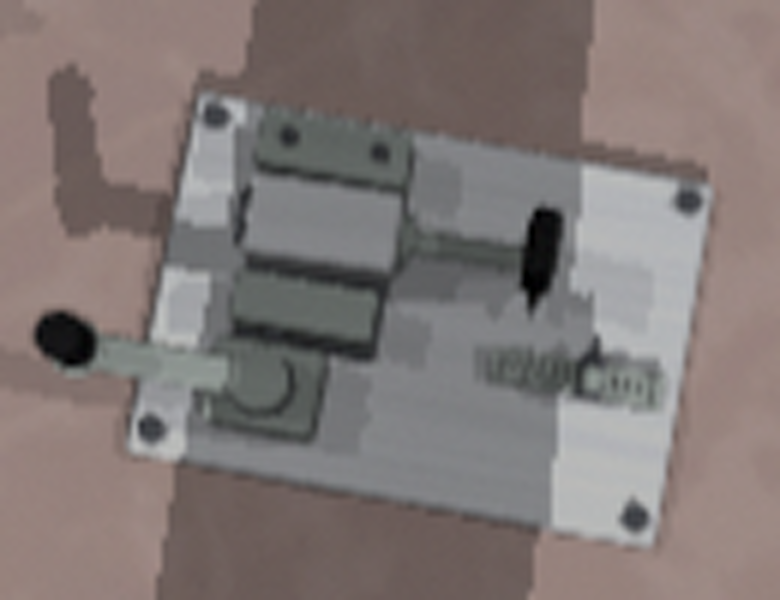

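View pics/s1.png

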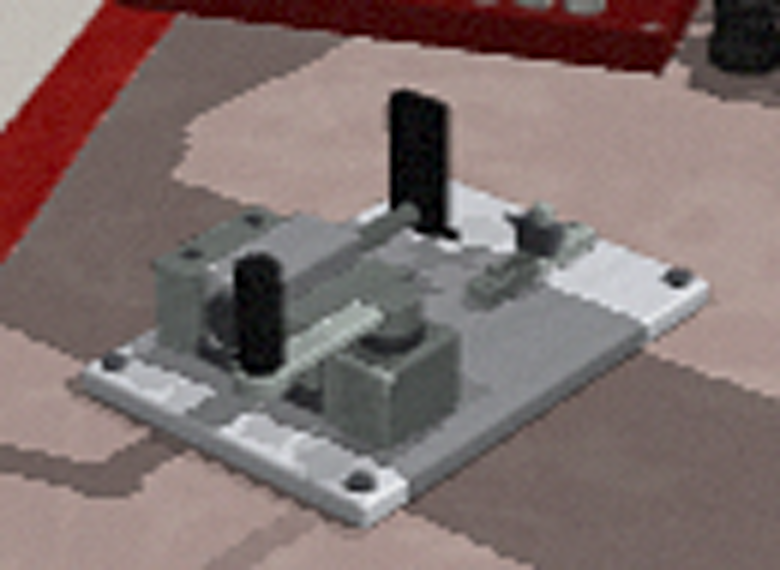

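The close views give plate corners, top of knob at crop (65,338), pointer at (533,305) and index nose at (595,342). I'll fit the vice pose from both cameras.

Run:
```python
from h import *
from scipy.optimize import least_squares
f=viewer.grab_frame("top"); g=viewer.grab_frame("scene")
T=lambda p:(p[0]/6-.4+250,p[1]/6-.4+165); S=lambda p:(p[0]/6-.4+260,p[1]/6-.4+180)
obs=[(f,T((198,93)),(53,62)),(f,T((712,180)),(53,-152)),(f,T((655,547)),(-97,-152)),(f,T((128,455)),(-97,62)),
(g,S((708,288)),(-97,-152)),(g,S((368,517)),(-97,62)),(g,S((82,373)),(53,62))]
def W(v,x,y,z): c,s=np.cos(v[2]),np.sin(v[2]); return np.array([v[0]+c*x-s*y,v[1]+s*x+c*y,z])
res=lambda v:np.concatenate([proj(c,W(v,*q,12))-p for c,p,q in obs])
r=least_squares(res,[577,53,.15]);v=r.x;print(v.round(3),np.degrees(v[2]),r.fun.round(1))
np.save("v.npy",v)
def V(X): c,s=np.cos(v[2]),np.sin(v[2]);d=np.array(X)[:2]-v[:2];return np.round([c*d[0]+s*d[1],-s*d[0]+c*d[1]],1)
for n,c,p,z in [("knobtop",f,T((65,338)),109),("knobtop_s",g,S((258,262)),109),("pivot65",f,T((258,383)),68),
 ("tabtop",f,T((543,215)),88),("tabtop_s",g,S((420,97)),88),("pointer",f,T((533,305)),31),("nose",f,T((595,342)),31),("nose_s",g,S((510,215)),34),("ptr_s",g,S((455,236)),31)]:
  X=atz(c,p,z);print(n,X.round(1),"vice",V(X))
for n,X in dict(knob=[532.7,142.7],pivot=[513.9,77.8],tab=[576.6,-31.6],ptr=[553.2,-32.6],idx=[540.3,-57],cart=[576,54.8],jaw=[556.3,60.4]).items(): print(n,V(X))
```

```text
[ 5.77849e+02  5.50040e+01 -1.52000e-01] -8.706987090695234 [-0.5 -0.2  0.1  0.1 -0.1  0.  -0.7 -0.1  0.6 -0.8  0.3 -0.9 -0.2 -0.1]
knobtop [526.2 140.2 109. ] vice [-63.9  76.4]
knobtop_s [530.3 140.1 109. ] vice [-59.8  76.9]
pivot65 [515.5  74.   68. ] vice [-64.5   9.4]
tabtop [578.3 -31.2  88. ] vice [ 13.5 -85.2]
tabtop_s [570.9 -35.9  88. ] vice [  6.9 -90.9]
pointer [552.2 -30.2  31. ] vice [-12.5 -88.1]
nose [538.  -54.8  31. ] vice [ -22.8 -114.6]
nose_s [538.8 -53.8  34. ] vice [ -22.1 -113.5]
ptr_s [552.  -31.6  31. ] vice [-12.5 -89.5]
knob [-57.9  79.9]
pivot [-66.7  12.9]
tab [ 11.9 -85.8]
ptr [-11.1 -90.3]
idx [ -20.2 -116.4]
cart [-1.8 -0.5]
jaw [-22.1   2.1]
```

Run:
```python
from h import *
f=viewer.grab_frame("top"); g=viewer.grab_frame("scene")
print("bottle base",atz(g,(463,188),0).round(0)," top tri",[x for x in tri((g,(467,122)),(f,(541,315)))])
print("red handle tri",tri((g,(424,210)),(f,(305,332))))
print("box front top z",tri((g,(470,262)),(f,(238,388))), tri((g,(395,297)),(f,(238,322))))
```

```text
bottle base [ 357. -425.    0.]  top tri [array([ 356.37284681, -395.03419051,  207.82990872]), np.float64(4.717923261876686)]
red handle tri (array([305.92342503,  36.04788408, 153.87938486]), np.float64(0.24330412948342647))
box front top z (array([186.39588825, 158.7049508 , 140.98289967]), np.float64(12.394935723946181)) (array([300.31640735, 187.85156159,  41.06110411]), np.float64(6.865546487307189))
```

Request:
apply_moves(delta_pos=[[0,0,1],[0,0,1],[0,0,1],[0,0,1]], rot=[[0,0,0.1],[0,0,0.2],[0,0,0.25],[0,0,0.25]], hand=[0.6,0.6,0.6,0.6], newtons=20)

```text
time_s: 2.28
ee_pos: [209.1, -539.4, 305.7]
ee_rot: [179.2, 0.3, 42.9]
force: [0.6, 0.1, 0.3]
gripper_width: 67.7
gripper_force: 0.0
```

Request:
apply_moves(delta_pos=[[0.2,0.33,0],[0.35,0.67,0],[0.5,1,0],[0.5,1,0]], rot=[[0,0,0.08],[0,0,0.16],[0,0,0.2],[0,0,0.2]], hand=[0.6,0.6,0.6,0.6])

```text
time_s: 2.62
ee_pos: [269.2, -411.4, 297.6]
ee_rot: [180.0, -0.2, 60.1]
force: [-0.3, -0.9, 1.3]
gripper_width: 54.3
gripper_force: 0.0
```

Request:
apply_moves(delta_pos=[[0.2,0.33,0],[0.35,0.67,0],[0.5,1,0],[0.5,1,0]], rot=[[0,0,0.08],[0,0,0.16],[0,0,0.25],[0,0,0.25]], hand=[0.6,0.6,0.6,0.6])

```text
time_s: 2.95
ee_pos: [329.1, -291.9, 297.5]
ee_rot: [179.9, -0.1, 81.7]
force: [-0.2, 0.1, -0.2]
gripper_width: 54.7
gripper_force: 0.0
```

Request:
apply_moves(delta_pos=[[0.2,0.33,0],[0.35,0.67,0],[0.5,1,0],[0.5,1,0]], rot=[[0,0,0],[0,0,0],[0,0,0],[0,0,0]], hand=[0.6,0.6,0.6,0.6])

```text
time_s: 3.28
ee_pos: [389.5, -172.3, 297.2]
ee_rot: [179.9, -0.1, 81.5]
force: [-0.7, -0.7, 0.3]
gripper_width: 54.6
gripper_force: 0.0
```

Request:
apply_moves(delta_pos=[[0.2,0.33,0],[0.35,0.67,0],[0.5,1,0],[0.5,1,0]], rot=[[0,0,0],[0,0,0],[0,0,0],[0,0,0]], hand=[0.6,0.6,0.6,0.6])

```text
time_s: 3.62
ee_pos: [449.9, -52.5, 296.9]
ee_rot: [180.0, -0.1, 81.5]
force: [0.3, 0.1, -0.4]
gripper_width: 54.6
gripper_force: 0.0
```

Request:
apply_moves(delta_pos=[[0.2,0.33,0],[0.35,0.67,0],[0.5,1,0],[0.5,1,0]], rot=[[0,0,0],[0,0,0],[0,0,0],[0,0,0]], hand=[0.6,0.6,0.6,0.6])

```text
time_s: 3.95
ee_pos: [510.1, 67.4, 296.3]
ee_rot: [180.0, -0.1, 81.5]
force: [0.4, -0.7, -0.4]
gripper_width: 54.9
gripper_force: 0.0
```

Request:
apply_moves(delta_pos=[[0.1,0.3,-0.2],[0.17,0.64,-0.5],[0.17,0.64,-0.9],[0.17,0.64,-1],[0.17,0.64,-1]], rot=[[0,0,0],[0,0,0],[0,0,0],[0,0,0],[0,0,0]], hand=[0.6,0.6,0.6,0.6,0.6])

```text
time_s: 4.37
ee_pos: [524.2, 139.1, 170.5]
ee_rot: [-179.3, 0.3, 81.4]
force: [-0.8, -0.9, -0.4]
gripper_width: 54.7
gripper_force: 0.0
```

Run:
```python
from h import *
g=viewer.grab_frame("scene"); f=viewer.grab_frame("top"); s=env.state(); print(s["ee_pos"].round(1),proj(g,s["ee_pos"]))
find([g,f],["lever_knob","lever_pivot","index_tip","pointer_tip"])
save(g,"pics/s2.png",(240,140,370,260),5)
```

```text
[528.4 139.4 177.1] [302.53261629 194.38936523]
lever_knob [526.5 149.9  99.5] err 4.2 [303.6 230. ] 0.52 [255.8 219.5] 0.36
lever_pivot [516.   68.2  80.9] err 2.9 [327.7 222.3] 0.68 [294.2 226.5] 0.94
index_tip [547.3 -59.3  26.9] err 0.4 [342.9 216.2] 0.50 [350.5 217.8] 0.40
pointer_tip [592.6 -21.6 -11.2] err 44.5 [302.  230.2] 0.71 [343.8 216.8] 0.75
```

View pics/s2.png

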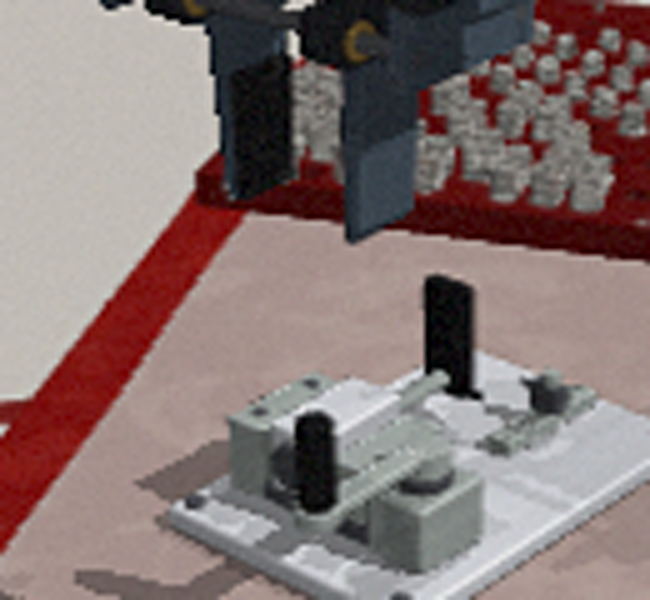

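The fingers stand over the knob (crop (315,460)). Next I'll go down and grip it.

Request:
apply_moves(delta_pos=[[0,0.01,-0.3],[0,0.01,-0.55],[0,0.01,-0.75],[0,0.01,-0.84],[0,0.01,-0.84],[0,0.01,-0.84],[0,0.01,-0.84],[0,0.01,-0.84],[0,0.01,-0.84],[0,0.01,-0.84]], rot=[[0,0,0],[0,0,0],[0,0,0],[0,0,0],[0,0,0],[0,0,0],[0,0,0],[0,0,0],[0,0,0],[0,0,0]], hand=[0.5,0.5,0.5,0.5,0.5,0,0,0,0,0], newtons=20)

```text
time_s: 5.7
ee_pos: [528.8, 142.0, 77.3]
ee_rot: [179.9, -0.0, 81.3]
force: [-0.1, -0.6, 0.2]
gripper_width: 15.0
gripper_force: 0.0
```

Request:
apply_moves(delta_pos=[[0,0,0],[0,0,0],[0,0,0]], rot=[[0,0,0],[0,0,0],[0,0,0]], hand=[0,0,0])

```text
time_s: 5.95
ee_pos: [528.3, 141.9, 76.5]
ee_rot: [180.0, -0.0, 81.3]
force: [1.0, 0.4, -0.2]
gripper_width: 0.5
gripper_force: 0.0
```

Run:
```python
from h import *
g=viewer.grab_frame("scene"); f=viewer.grab_frame("top");print(env.state()["gripper_width"])
a=cv2.resize(g["pixels"][150:270,250:380],None,fx=3,fy=3); b=cv2.resize(f["pixels"][165:285,230:360],None,fx=3,fy=3)
cv2.imwrite("pics/c3.png",np.hstack([a,b])[:,:,::-1])
```

```text
0.4679669844332539
```

View pics/c3.png

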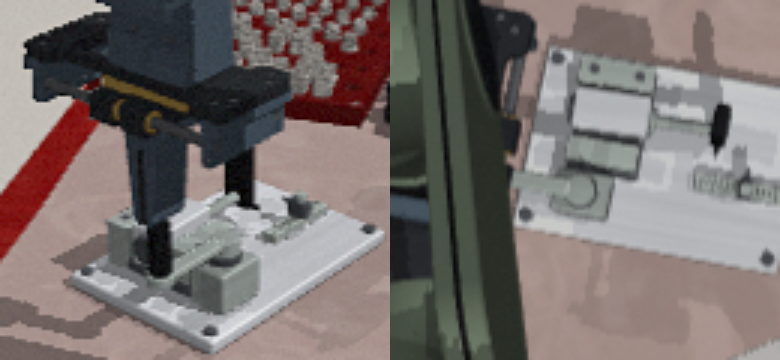

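Run:
```python
from h import *
g=viewer.grab_frame("scene"); s=env.state(); p=s["ee_pos"];print(p,"tcp px",proj(g,p),"tcp+19",proj(g,p+[0,0,18.8]),"+42",proj(g,p+[0,0,42]))
for X in [(527,143,67),(527,143,109),(527,160,67),(527,160,109),(510,150,67),(510,150,109)]: print(X,proj(g,X).round(1))
save(g,"pics/s4.png",(270,190,340,250),10)
```

```text
[528.19757874 141.86503653  76.37172418] tcp px [303.45635538 237.18448786] tcp+19 [303.18130738 229.56534858] +42 [302.83563824 219.98992409]
(527, 143, 67) [303.8 241.3]
(527, 143, 109) [303.1 224.3]
(527, 160, 67) [299.3 245. ]
(527, 160, 109) [298.6 227.8]
(510, 150, 67) [308.6 245. ]
(510, 150, 109) [308.1 227.8]
```

View pics/s4.png

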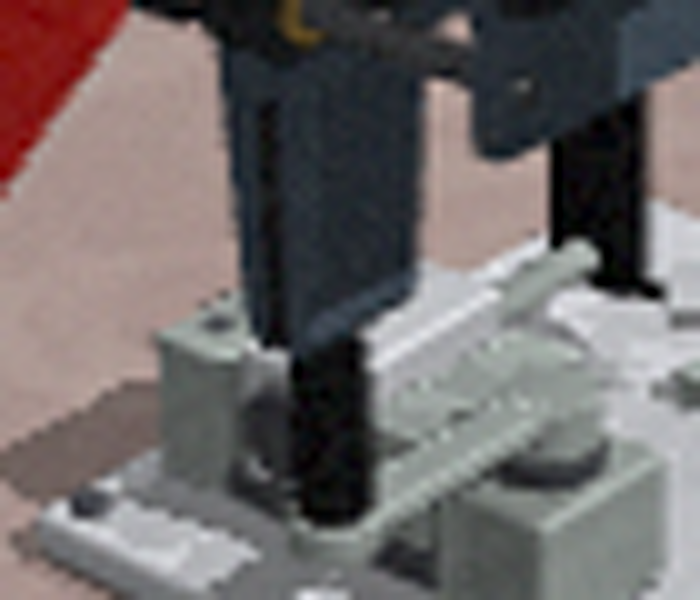

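The fingers shut to 0.5 mm without the knob. In the picture their tips (crop (28,345)) end at the knob's top, so the real tips stand some 35 mm higher than the reported TCP. I'll open, go lower in small steps watching the force, and close again.

Request:
apply_moves(delta_pos=[[0,0,0],[0,0,0],[0,0,0],[0,0,0],[0,0,0],[0,0,0],[0,0,-0.04],[0,0,-0.07],[0,0,-0.07]], rot=[[0,0,0],[0,0,0],[0,0,0],[0,0,0],[0,0,0],[0,0,0],[0,0,0],[0,0,0],[0,0,0]], hand=[0.5,0.5,0.5,0.5,0.5,0.5,0.5,0.5,0.5])

```text
time_s: 6.85
ee_pos: [527.4, 141.7, 66.9]
ee_rot: [-179.9, 0.0, 81.4]
force: [-0.1, -0.1, 0.8]
gripper_width: 45.5
gripper_force: 0.0
```

Request:
apply_moves(delta_pos=[[0,0,-0.03],[0,0,-0.06],[0,0,-0.06]], rot=[[0,0,0],[0,0,0],[0,0,0]], hand=[0.5,0.5,0.5])

```text
time_s: 7.1
ee_pos: [527.6, 141.7, 59.9]
ee_rot: [-179.9, 0.0, 81.3]
force: [-1.0, 0.1, -1.3]
gripper_width: 45.4
gripper_force: 0.0
```

Run:
```python
from h import *
g=viewer.grab_frame("scene"); s=env.state(); p=s["ee_pos"];print(p,"tcp px",proj(g,p),s["qpos"].round(2),s["force"],s["gripper_width"])
save(g,"pics/s5.png",(260,170,350,260),7)
```

```text
[527.8290725  141.74679501  60.2392519 ] tcp px [303.86191978 243.64668914] [ 13.83  21.62 103.02  -0.    55.42  22.48] [ 0.10689169 -0.05644641 -0.53448125] 45.40863396157961
```

View pics/s5.png

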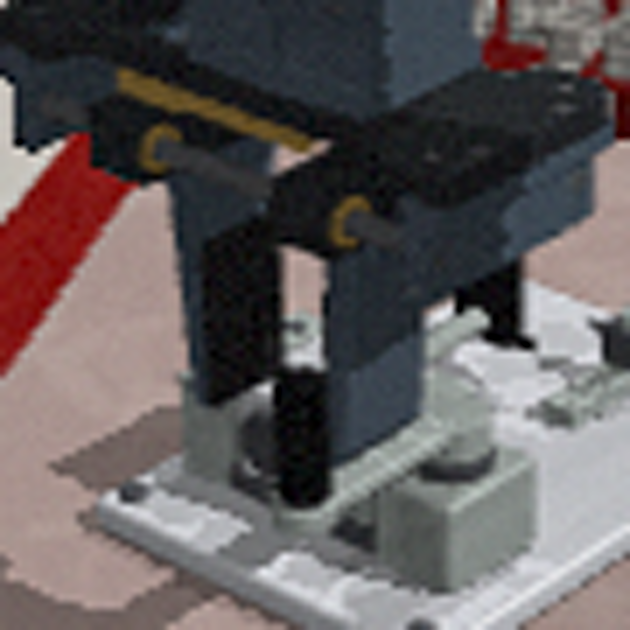

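The fingers now straddle the knob line, with tips (crop (335,468)) still drawn above the lever. Nothing lies under them but the lever between, so I'll go 14 mm lower and close.

Request:
apply_moves(delta_pos=[[0,0,-0.06],[0,0,-0.12],[0,0,-0.12],[0,0,-0.12],[0,0,-0.12],[0,0,-0.12],[0,0,-0.12],[0,0,-0.12]], rot=[[0,0,0],[0,0,0],[0,0,0],[0,0,0],[0,0,0],[0,0,0],[0,0,0],[0,0,0]], hand=[0.5,0.5,0.5,0,0,0,0,0])

```text
time_s: 7.82
ee_pos: [528.8, 141.9, 46.7]
ee_rot: [179.9, -0.0, 81.4]
force: [2.0, -0.0, 0.1]
gripper_width: 17.3
gripper_force: 20.0
```

Request:
apply_moves(delta_pos=[[0,0,0],[0,0,0]], rot=[[0,0,0],[0,0,0]], hand=[0,0])

```text
time_s: 7.98
ee_pos: [528.8, 141.9, 46.6]
ee_rot: [179.9, -0.0, 81.4]
force: [1.0, -0.1, -0.1]
gripper_width: 17.6
gripper_force: 20.0
```

Gripped (17.6 mm, 20 N). I'll compute the arc.

Run:
```python
import numpy as np
P=np.array([517.5,74]);k=np.array([528.8,142])-P
def tab(a0,a1,st):
  R=lambda a:np.array([[np.cos(a),-np.sin(a)],[np.sin(a),np.cos(a)]])
  b=R(np.radians(a0))@k
  for a in np.arange(a0+st,a1+.1,st):
    d=(R(np.radians(a))@k-b)/120; print(a,d.round(3),round(np.radians(a-a0)/1.5,3))
tab(0,30,5);print();tab(30,80,5);print();tab(80,120,5)
```

```text
5.0 [-0.05   0.006] 0.058
10.0 [-0.1    0.008] 0.116
15.0 [-0.15   0.005] 0.175
20.0 [-0.199 -0.002] 0.233
25.0 [-0.248 -0.013] 0.291
30.0 [-0.296 -0.029] 0.349

35.0 [-0.046 -0.02 ] 0.058
40.0 [-0.09  -0.043] 0.116
45.0 [-0.132 -0.071] 0.175
50.0 [-0.172 -0.101] 0.233
55.0 [-0.208 -0.136] 0.291
60.0 [-0.242 -0.173] 0.349
65.0 [-0.272 -0.213] 0.407
70.0 [-0.299 -0.256] 0.465
75.0 [-0.321 -0.3  ] 0.524
80.0 [-0.34  -0.347] 0.582

85.0 [-0.015 -0.048] 0.058
90.0 [-0.025 -0.097] 0.116
95.0 [-0.031 -0.147] 0.175
100.0 [-0.033 -0.197] 0.233
105.0 [-0.03  -0.247] 0.291
110.0 [-0.023 -0.296] 0.349
115.0 [-0.012 -0.345] 0.407
120.0 [ 0.004 -0.393] 0.465
```

Request:
apply_moves(delta_pos=[[-0.05,0.006,0],[-0.1,0.008,0],[-0.15,0.005,0],[-0.2,-0.002,0],[-0.25,-0.013,0],[-0.296,-0.029,0],[-0.296,-0.029,0]], rot=[[0,0,0.058],[0,0,0.116],[0,0,0.175],[0,0,0.233],[0,0,0.291],[0,0,0.349],[0,0,0.349]], hand=[0,0,0,0,0,0,0])

```text
time_s: 8.57
ee_pos: [492.4, 137.8, 46.6]
ee_rot: [180.0, 0.0, 111.4]
force: [1.5, -2.0, 0.6]
gripper_width: 17.3
gripper_force: 20.0
```

Request:
apply_moves(delta_pos=[[-0.046,-0.02,0],[-0.09,-0.043,0],[-0.132,-0.071,0],[-0.172,-0.101,0],[-0.208,-0.136,0],[-0.242,-0.173,0],[-0.272,-0.213,0],[-0.299,-0.256,0],[-0.321,-0.3,0],[-0.34,-0.347,0]], rot=[[0,0,0.058],[0,0,0.116],[0,0,0.175],[0,0,0.233],[0,0,0.291],[0,0,0.349],[0,0,0.407],[0,0,0.465],[0,0,0.524],[0,0,0.582]], hand=[0,0,0,0,0,0,0,0,0,0])

```text
time_s: 9.4
ee_pos: [453.1, 97.6, 46.7]
ee_rot: [179.8, 0.1, 161.4]
force: [2.7, 3.4, -1.3]
gripper_width: 17.6
gripper_force: 20.0
```

Request:
apply_moves(delta_pos=[[-0.015,-0.048,0],[-0.025,-0.097,0],[-0.031,-0.147,0],[-0.033,-0.197,0],[-0.03,-0.247,0],[-0.023,-0.296,0],[-0.012,-0.345,0],[-0.012,-0.345,0]], rot=[[0,0,0.058],[0,0,0.116],[0,0,0.175],[0,0,0.233],[0,0,0.291],[0,0,0.349],[0,0,0.407],[0,0,0.407]], hand=[0,0,0,0,0,0,0,0])

```text
time_s: 10.07
ee_pos: [450.9, 55.1, 46.6]
ee_rot: [180.0, 0.0, -163.7]
force: [0.2, -0.6, 1.2]
gripper_width: 17.4
gripper_force: 20.0
```

Request:
apply_moves(delta_pos=[[0.009,-0.029,0],[0.019,-0.057,0],[0.019,-0.057,0],[0.019,-0.057,0]], rot=[[0,0,0.035],[0,0,0.07],[0,0,0.07],[0,0,0.07]], hand=[0,0,0,0])

```text
time_s: 10.4
ee_pos: [452.9, 48.8, 46.6]
ee_rot: [180.0, 0.0, -157.9]
force: [0.7, 1.1, 1.9]
gripper_width: 17.9
gripper_force: 20.0
```

Request:
apply_moves(delta_pos=[[0.012,-0.028,0],[0.012,-0.028,0],[0.012,-0.028,0]], rot=[[0,0,0.035],[0,0,0.035],[0,0,0.035]], hand=[0,0,0])

```text
time_s: 10.65
ee_pos: [454.2, 45.4, 46.6]
ee_rot: [180.0, 0.0, -154.8]
force: [-0.6, 1.7, 3.2]
gripper_width: 17.2
gripper_force: 20.0
```

Request:
apply_moves(delta_pos=[[0.009,-0.018,0],[0.009,-0.018,0],[0.009,-0.018,0]], rot=[[0,0,0.023],[0,0,0.023],[0,0,0.023]], hand=[0,0,0])

```text
time_s: 10.9
ee_pos: [455.2, 43.2, 46.5]
ee_rot: [180.0, 0.0, -152.8]
force: [-1.3, 2.7, 3.5]
gripper_width: 17.4
gripper_force: 20.0
```

Request:
apply_moves(delta_pos=[[0.009,-0.018,0],[0.009,-0.018,0],[0.009,-0.018,0]], rot=[[0,0,0.023],[0,0,0.023],[0,0,0.023]], hand=[0,0,0])

```text
time_s: 11.15
ee_pos: [456.4, 40.9, 46.5]
ee_rot: [180.0, 0.0, -150.8]
force: [0.3, 2.2, 4.9]
gripper_width: 17.6
gripper_force: 20.0
```

Request:
apply_moves(delta_pos=[[0.01,-0.018,0],[0.01,-0.018,0],[0.01,-0.018,0]], rot=[[0,0,0.023],[0,0,0.023],[0,0,0.023]], hand=[0,0,0])

```text
time_s: 11.4
ee_pos: [457.5, 38.8, 46.5]
ee_rot: [180.0, 0.0, -148.8]
force: [-0.7, 2.8, 4.7]
gripper_width: 17.2
gripper_force: 20.0
```

Request:
apply_moves(delta_pos=[[0.01,-0.018,0],[0.01,-0.018,0],[0.01,-0.018,0]], rot=[[0,0,0.023],[0,0,0.023],[0,0,0.023]], hand=[0,0,0])

```text
time_s: 11.65
ee_pos: [458.4, 37.1, 46.5]
ee_rot: [179.9, 0.0, -146.9]
force: [-1.9, 3.5, 5.4]
gripper_width: 17.3
gripper_force: 20.0
```

Run:
```python
from h import *
g=viewer.grab_frame("scene"); f=viewer.grab_frame("top"); s=env.state(); print(s["force"],s["torque"],s["qpos"].round(1))
a=cv2.resize(g["pixels"][160:260,270:370],None,fx=4,fy=4); b=cv2.resize(f["pixels"][165:265,270:370],None,fx=4,fy=4)
cv2.imwrite("pics/c6.png",np.hstack([a,b])[:,:,::-1])
```

```text
[-1.03349615  4.55020234  5.07313151] [ 0.93263332  0.15995216 -0.00429018] [ 3.10e+00  1.57e+01  1.15e+02  1.00e-01  4.93e+01 -1.20e+02]
```

View pics/c6.png

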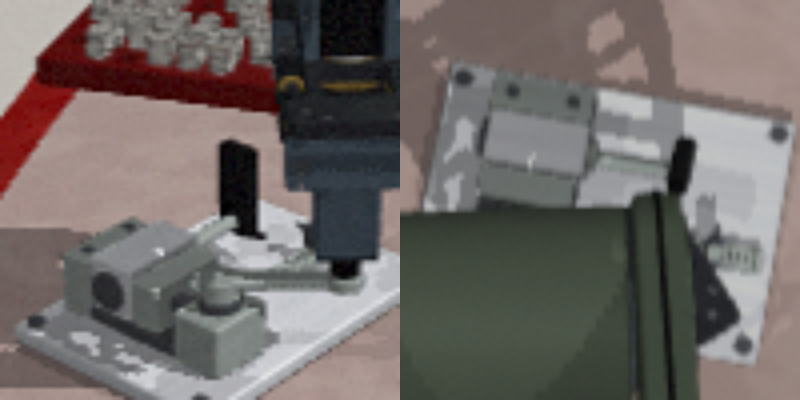

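The picture shows the lever swung over, the tips low on the knob and the jaw at the cartridge. The resistance is rising, so I'll keep pushing in small steps.

Request:
apply_moves(delta_pos=[[0.011,-0.017,0],[0.011,-0.017,0],[0.011,-0.017,0]], rot=[[0,0,0.023],[0,0,0.023],[0,0,0.023]], hand=[0,0,0])

```text
time_s: 12.0
ee_pos: [459.3, 35.6, 46.5]
ee_rot: [179.9, 0.0, -144.9]
force: [-2.4, 7.0, 6.6]
gripper_width: 17.5
gripper_force: 20.0
```

Request:
apply_moves(delta_pos=[[0.011,-0.017,0],[0.011,-0.017,0],[0.011,-0.017,0]], rot=[[0,0,0.023],[0,0,0.023],[0,0,0.023]], hand=[0,0,0])

```text
time_s: 12.25
ee_pos: [460.2, 34.2, 46.4]
ee_rot: [179.8, 0.0, -143.0]
force: [-2.2, 9.7, 6.2]
gripper_width: 17.3
gripper_force: 20.0
```

Request:
apply_moves(delta_pos=[[0.011,-0.017,0],[0.011,-0.017,0],[0.011,-0.017,0],[0.011,-0.017,0]], rot=[[0,0,0.01],[0,0,0.01],[0,0,0.01],[0,0,0.01]], hand=[0,0,0,0])

```text
time_s: 12.58
ee_pos: [461.2, 32.7, 46.4]
ee_rot: [179.7, 0.0, -142.2]
force: [-3.7, 11.1, 6.9]
gripper_width: 17.5
gripper_force: 20.0
```

About 11 N at the knob, so it is clamped. I'll release and rise.

Request:
apply_moves(delta_pos=[[0,0,0],[0,0,0],[0,0,0],[0,0,0],[0,0,0],[0,0,0.1],[0,0,0.3],[0,0,0.6],[0,0,0.9],[0,0,0.9]], rot=[[0,0,0],[0,0,0],[0,0,0],[0,0,0],[0,0,0],[0,0,0],[0,0,0],[0,0,0],[0,0,0],[0,0,0]], hand=[0.5,0.5,0.5,0.5,0.5,0.5,0.5,0.5,0.5,0.5])

```text
time_s: 13.42
ee_pos: [467.7, 30.0, 160.7]
ee_rot: [-179.5, 0.6, -141.9]
force: [0.6, -0.6, 0.1]
gripper_width: 45.6
gripper_force: 0.0
```

Request:
apply_moves(delta_pos=[[0,-0.3,0],[0,-0.6,0],[0,-0.9,0],[0,-1,0],[0,-1,0],[0,-1,0],[0,-1,0],[0,-1,0]], rot=[[0,0,-0.08],[0,0,-0.16],[0,0,-0.24],[0,0,-0.32],[0,0,-0.4],[0,0,-0.48],[0,0,-0.54],[0,0,-0.54]], hand=[0.5,0.5,0.5,0.5,0.5,0.5,0.5,0.5])

```text
time_s: 14.08
ee_pos: [462.5, -90.3, 153.7]
ee_rot: [-180.0, -0.0, 171.5]
force: [0.2, -0.3, 0.1]
gripper_width: 45.6
gripper_force: 0.0
```

Run:
```python
from h import *
g=viewer.grab_frame("scene"); f=viewer.grab_frame("top"); s=env.state(); print(s["ee_pos"],s["ee_rot"],s["force"],proj(f,s["ee_pos"]),proj(g,s["ee_pos"]))
v=np.load("v.npy");c,sn=np.cos(v[2]),np.sin(v[2])
V=lambda X:np.round([c*(X[0]-v[0])+sn*(X[1]-v[1]),-sn*(X[0]-v[0])+c*(X[1]-v[1])],1)
o=find([g,f],["vice","pull_tab","pointer_tip","index_tip","cartridge","lever_knob","jaw","lever_pivot"])
for n in o: print(n,V(o[n]))
for q in("pull_tab","index_tip","lever_knob"):
  for a in(g,f):
    r=spotter.trace(a,q); print(q,[(np.round(x["box"],1),round(x["score"],2)) for x in r[:2]])
```

```text
[462.56070256 -89.93482223 153.93412842] [-1.79982226e+02 -2.67666841e-02  1.71787724e+02] [ 0.10251622 -0.26086564  0.04249619] [369.96762571 252.08831825] [380.8597475 172.1943285]
vice [577.2  58.8   3.8] err 6.1 [304.3 241.9] 0.89 [302.9 208.2] 0.64
pull_tab [571.7 -31.9  65.8] err 3.0 [327.3 204.3] 0.83 [340.5 206.1] 0.53
pointer_tip [550.2 -40.8  35.7] err 2.1 [337.1 215.8] 0.66 [343.4 216.9] 0.44
index_tip only 1 [344.1 214.9] 0.55
cartridge [576.4  51.7  25.9] err 6.6 [305.8 232.6] 0.96 [305.5 207.4] 0.67
lever_knob [459.8  38.2  90.4] err 4.8 [353.  218.9] 0.66 [308.4 255.3] 0.47
jaw [536.1  39.4  79.2] err 25.0 [336.3 217.2] 0.66 [303.5 208.8] 0.76
lever_pivot [517.1  74.8  85.1] err 0.7 [324.1 221.6] 0.90 [291.8 227.2] 0.78
vice [-1.2  3.7]
pull_tab [  7.1 -86.8]
pointer_tip [-12.8 -98.9]
cartridge [-1.  -3.5]
lever_knob [-114.1  -34.5]
jaw [-38.9 -21.8]
lever_pivot [-63.   10.4]
pull_tab [(array([356.1, 219.2,  10.4,  22.6]), 0.66), (array([328.6, 206.9,  15.6,  22.6]), 0.58)]
pull_tab [(array([331.9, 206.4,  25.9,  14.7]), 0.45), (array([301.4, 212.9,  22.7,  14.7]), 0.26)]
index_tip []
index_tip []
lever_knob []
lever_knob [(array([309.1, 256.4,   8.9,   7.4]), 0.43), (array([315.9, 203.4,  56.7,  23.6]), 0.4)]
```

Request:
apply_moves(delta_pos=[[0.3,0.16,0],[0.6,0.32,0],[0.895,0.482,0],[0.895,0.482,0],[0.895,0.482,0],[0.895,0.482,-0.3],[0.895,0.482,-0.6],[0.895,0.482,-0.75],[0.895,0.482,-0.75]], rot=[[0,0,0],[0,0,0],[0,0,0],[0,0,0],[0,0,0],[0,0,0],[0,0,0],[0,0,0],[0,0,0]], hand=[0.5,0.5,0.5,0.5,0.5,0.5,0.5,0.5,0.5])

```text
time_s: 16.03
ee_pos: [565.0, -32.2, 60.3]
ee_rot: [-179.9, -0.6, 171.6]
force: [-0.2, 0.4, 0.4]
gripper_width: 45.2
gripper_force: 0.0
```

Run:
```python
from h import *
g=viewer.grab_frame("scene"); f=viewer.grab_frame("top"); s=env.state(); print(s["ee_pos"],s["ee_rot"],s["force"])
a=cv2.resize(g["pixels"][150:250,280:380],None,fx=4,fy=4); b=cv2.resize(f["pixels"][165:265,280:380],None,fx=4,fy=4)
cv2.imwrite("pics/c7.png",np.hstack([a,b])[:,:,::-1])
find([g,f],["pull_tab","pointer_tip","index_tip"])
```

```text
[569.31853514 -32.35222174  64.71460027] [-1.79991062e+02 -4.83560763e-02  1.71637554e+02] [-0.38885617  0.71529553  0.44222195]
pull_tab [543.1  44.9 115.4] err 14.1 [327.6 202.5] 0.81 [302.1 207.7] 0.31
pointer_tip only 1 [335.4 217. ] 0.52
index_tip [489.9 -66.5 110.3] err 46.4 [384.8 193. ] 0.63 [348.8 219.4] 0.57
```

Request:
apply_moves(delta_pos=[[0,0,-0.1],[0,0,-0.17],[0,0,-0.17]], rot=[[0,0,0],[0,0,0],[0,0,0]], hand=[0.5,0.5,0.5])

```text
time_s: 16.68
ee_pos: [568.8, -31.7, 42.7]
ee_rot: [-180.0, -0.2, 171.7]
force: [-0.0, -0.4, 0.9]
gripper_width: 45.4
gripper_force: 0.0
```

Request:
apply_moves(delta_pos=[[0,0,-0.06],[0,0,-0.12],[0,0,-0.15],[0,0,-0.15]], rot=[[0,0,0],[0,0,0],[0,0,0],[0,0,0]], hand=[0.5,0.5,0.5,0.5])

```text
time_s: 17.02
ee_pos: [569.3, -31.7, 24.9]
ee_rot: [-180.0, -0.1, 171.7]
force: [0.0, -0.2, -0.9]
gripper_width: 45.8
gripper_force: 0.0
```

No contact, though the rod's top is at 43 mm, which confirms the height offset. I'll close on the tab.

Request:
apply_moves(delta_pos=[[0,0,0],[0,0,0],[0,0,0],[0,0,0],[0,0,0],[0,0,0],[0,0,0],[0,0,0]], rot=[[0,0,0],[0,0,0],[0,0,0],[0,0,0],[0,0,0],[0,0,0],[0,0,0],[0,0,0]], hand=[0,0,0,0,0,0,0,0], newtons=35)

```text
time_s: 17.68
ee_pos: [570.1, -33.2, 26.2]
ee_rot: [-179.9, 0.0, 171.6]
force: [-1.1, -4.8, 0.7]
gripper_width: 11.7
gripper_force: 35.0
```

Run:
```python
from h import *
v=np.load("v.npy");c,sn=np.cos(v[2]),np.sin(v[2])
V=lambda X:np.round([c*(X[0]-v[0])+sn*(X[1]-v[1]),-sn*(X[0]-v[0])+c*(X[1]-v[1])],1)
s=env.state();print(s["ee_pos"],s["gripper_width"],s["force"],V(s["ee_pos"]))
for i in range(2):
  g=viewer.grab_frame("scene");f=viewer.grab_frame("top")
  for q in("index_tip","pointer_tip","pull_tab"):
    for a,n in((g,"s"),(f,"t")):
      for r in spotter.landmark_of(a,q)[:2]: print(q,n,np.round(r["position"],1),round(r["score"],2),V(atz(a,r["position"],68 if q=="pull_tab" else 31)))
```

```text
[570.12178684 -33.24146986  26.23452232] 11.747630653467816 [-1.05270799 -4.78516903  0.6866173 ] [  5.7 -88.4]
index_tip s [388.3 191.6] 0.63 [ -26.6 -298.9]
index_tip s [346. 215.] 0.46 [ -20.  -121.8]
pointer_tip s [335.5 218.6] 0.71 [-11.5 -90.9]
pull_tab s [327.1 204.9] 0.73 [  5.5 -79.5]
index_tip s [344.9 216.7] 0.43 [ -23.4 -113.2]
pointer_tip s [307.1 242.6] 0.6 [-32.7  36.3]
pointer_tip s [336.3 216.9] 0.58 [ -7.5 -98.9]
pull_tab s [329.5 203.2] 0.46 [  6.8 -90.1]
pull_tab t [440.7 251.1] 0.15 [ -57.8 -326.9]
```

Gripped (11.7 mm). I'll pull along the vice's -y.

Request:
apply_moves(delta_pos=[[-0.005,-0.04,0],[-0.01,-0.08,0],[-0.016,-0.12,0],[-0.022,-0.16,0],[-0.027,-0.2,0],[-0.031,-0.23,0],[-0.031,-0.23,0],[-0.031,-0.23,0],[-0.031,-0.23,0]], rot=[[0,0,0],[0,0,0],[0,0,0],[0,0,0],[0,0,0],[0,0,0],[0,0,0],[0,0,0],[0,0,0]], hand=[0,0,0,0,0,0,0,0,0], newtons=40)

```text
time_s: 19.23
ee_pos: [566.2, -57.6, 26.2]
ee_rot: [179.8, -0.0, 171.6]
force: [-0.6, 8.2, 1.7]
gripper_width: 11.6
gripper_force: 40.0
```

Run:
```python
from h import *
v=np.load("v.npy");c,sn=np.cos(v[2]),np.sin(v[2])
V=lambda X:np.round([c*(X[0]-v[0])+sn*(X[1]-v[1]),-sn*(X[0]-v[0])+c*(X[1]-v[1])],1)
W=lambda x,y,z:np.array([v[0]+c*x-sn*y,v[1]+sn*x+c*y,z])
s=env.state();print(s["ee_pos"],s["gripper_width"],s["force"],V(s["ee_pos"]))
g=viewer.grab_frame("scene");f=viewer.grab_frame("top")
for q in("index_tip","pointer_tip"):
    for a,n in((g,"s"),(f,"t")):
      for r in spotter.landmark_of(a,q)[:2]: print(q,n,np.round(r["position"],1),round(r["score"],2),V(atz(a,r["position"],31)))
# average frames, crop both near pointer/nose
acc=lambda n:np.mean([viewer.grab_frame(n)["pixels"].astype(float) for _ in range(6)],0)
A=acc("scene");B=acc("top")
print([proj(a,W(*p)).round(1) for a in(g,f) for p in((-22,-114,31),(-12,-114,31))])
a=cv2.resize(A[195:235,320:360],None,fx=10,fy=10,interpolation=2);b=cv2.resize(B[195:235,330:370],None,fx=10,fy=10,interpolation=2)
cv2.imwrite("pics/c8.png",np.clip(np.hstack([a,b]),0,255)[:,:,::-1])
```

```text
[566.19415049 -57.5627344   26.16468467] 11.619033759159318 [-0.60731291  8.18296503  1.72399567] [   5.5 -113. ]
index_tip s [344. 216.] 0.43 [ -19.4 -114.6]
index_tip t [441.7 251.7] 0.23 [ -55.3 -340.4]
pointer_tip s [344.8 214.1] 0.68 [ -14.8 -123.5]
[array([344.7, 216.4]), array([341.5, 215.2]), array([348.6, 221.2]), array([349.3, 217.1])][ WARN:0@25.738] global loadsave.cpp:1063 imwrite_ Unsupported depth image for selected encoder is fallbacked to CV_8U.
```

View pics/c8.png

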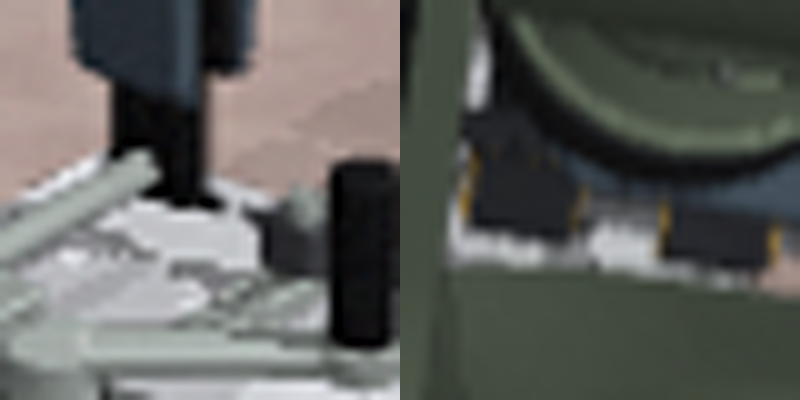

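In the left half the pointer tip is at crop (222,206) and the nose at about (243,207). By the level line the pointer lacks 1.5 to 2 mm. I'll check the nose against the first unobstructed top picture numerically.

Run:
```python
from h import *
im=cv2.cvtColor(cv2.imread("pics/top0.png"),6).astype(int)
print("cols",list(range(334,360)))
for r in range(209,229): print(r,*["%3d"%x for x in im[r,334:360]])
c8=cv2.cvtColor(cv2.imread("pics/c8.png"),6)
s=cv2.resize(c8[:,:400],(40,40),interpolation=cv2.INTER_AREA).astype(int)
print("scene cols",list(range(334,352)))
for r in range(10,28): print(195+r,*["%3d"%x for x in s[r,14:32]])
v=np.load("v.npy");c,sn=np.cos(v[2]),np.sin(v[2])
W=lambda x,y,z:np.array([v[0]+c*x-sn*y,v[1]+sn*x+c*y,z])
f=viewer.grab_frame("top")
for p in((-22,-113,31),(-22,-114,31),(-22,-116,31),(-22,-118,31),(-22,-114,27),(-13,-86,31),(-13,-88,31),(-13,-90,31)): print(p,proj(f,W(*p)).round(2))
```

```text
cols [334, 335, 336, 337, 338, 339, 340, 341, 342, 343, 344, 345, 346, 347, 348, 349, 350, 351, 352, 353, 354, 355, 356, 357, 358, 359]
209  73  77  75  14  11  17  14  20  49 115 115 119 166 166 165 166 165 166 166 166 167 167 169 174 175 180
210  87  88  82   3   6   7  11  21  70 115 120 145 168 168 168 167 167 166 166 165 165 166 165 166 167 181
211 102 100  84   2   3   3   9  30 103 116 120 167 168 169 169 168 169 169 169 168 167 165 164 165 167 180
212 109 107  78   4   6   4   6  40 116 116 120 168 168 167 167 168 168 168 169 168 169 168 169 169 168 182
213 109 110 100  63   1   5  24  69 116 117 118 149 149 167 150 168 166 167 166 168 168 169 167 167 169 181
214 111 120 130 110  12  36  85 104 116 117 117 117 120 146 122 169 169 168 168 168 167 167 166 167 169 181
215 121 130 130 116  20  66 123 116 115 116 115 115 117 115 122 171 170 170 169 168 169 170 168 168 169 180
216 130 131 130 112  56 106 130 117 117 116 121 116 116 116 122 168 169 168 169 170 170 170 170 171 176 183
217 129 130 130 127  90 129 130 117 115 118 130 123 123 124 127 169 168 169 168 168 168 168 168 169 
[... 2218 characters left out ...]
195 197 200 200 201 201 197 197 198 173  97  34  38  47  71 104 103
218 198 196 194 194 195 196 198 200 199 197 202 167  41  34  39  43  58  71
219 190 195 197 198 199 199 199 197 196 196 202 173  41  34  40  39  45  57
220 130 154 196 197 195 196 195 198 199 200 204 172  43  35  39  40  46  56
221 162 174 180 132 129 130 132 152 194 197 197 175  75  41  37  37  46  57
222 175 187 171 124 135 126 120 122 131 134 137 134 115  71  53  52  60  66
(-22, -113, 31) [348.15 221.16]
(-22, -114, 31) [348.57 221.23]
(-22, -116, 31) [349.4  221.38]
(-22, -118, 31) [350.24 221.52]
(-22, -114, 27) [348.46 221.43]
(-13, -86, 31) [337.52 215.49]
(-13, -88, 31) [338.35 215.63]
(-13, -90, 31) [339.18 215.78]
```

Top view puts the nose at vice y ≈ -114.8 and the scene view at about -114; the tab stands at -113.0. I'll draw 1.6 mm more and settle.

Request:
apply_moves(delta_pos=[[-0.002,-0.014,0],[-0.002,-0.014,0],[-0.002,-0.014,0],[-0.002,-0.014,0],[-0.002,-0.014,0],[-0.002,-0.014,0]], rot=[[0,0,0],[0,0,0],[0,0,0],[0,0,0],[0,0,0],[0,0,0]], hand=[0,0,0,0,0,0])

```text
time_s: 20.68
ee_pos: [565.9, -59.0, 26.1]
ee_rot: [179.8, -0.0, 171.6]
force: [-1.1, 7.9, 3.0]
gripper_width: 11.7
gripper_force: 40.0
```

Run:
```python
from h import *
v=np.load("v.npy");c,sn=np.cos(v[2]),np.sin(v[2])
V=lambda X:np.round([c*(X[0]-v[0])+sn*(X[1]-v[1]),-sn*(X[0]-v[0])+c*(X[1]-v[1])],1)
fr=[viewer.grab_frame("scene") for _ in range(8)]
s=env.state();print(s["time_s"],s["ee_pos"],s["gripper_width"],s["force"],V(s["ee_pos"]))
g=cv2.cvtColor(np.mean([x["pixels"].astype(float) for x in fr],0).astype(np.uint8),7).astype(int)
for r in range(212,219): print(r,*["%3d"%x for x in g[r,336:350]])
r=spotter.landmark_of(fr[-1],"cartridge");print(r[0])
```

```text
21.0833 [565.91680342 -59.02823405  26.11793461] 11.416192695698788 [-0.77854814  8.66021566  2.19966709] [   5.5 -114.5]
212  88   7  14  16  28  94 150 147 147 151 151 150 151 151
213  16   7  11  17  32 122 204 182 157 141 149 151 145 133
214   0   2   7   9  12  36 124 201 201 204 182 161 139 135
215 191 130  63  92  36   0  69 149 139 173 167 126  76 108
216 198 199 200 199 201 201 201 182  97  45  49  46  60  95
217 196 194 195 196 198 199 198 200 183  98  35  40  46  72
218 192 193 195 194 196 196 197 196 199 179  32  39  39  40
{'position': [306.6, 234.1], 'score': 0.82}
```

The pull force of about 8.4 N matches the spring at 26 mm, so the cartridge holds firm and the tab is steady. I'll hand it in.

```bash
python3 -c "
from workcell import env
print(env.job_done())"
```

```text
the job is handed in; nothing more can be done
None
```

I clamped the cartridge with about 11 N at the knob, let go of the lever, and drew the tab out about 26 mm. I handed the job in while still holding it, with the pointer level with the index nose to about 1 mm by my estimate. No verdict came back.

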